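# Screw the filler cap back on the coolant tank

## Robot

A 6-joint arm with a two-finger parallel gripper is mounted at the origin on the work surface. World frame = base frame: x ahead of the robot, y to its left, z up, the work surface at z = 0. Lengths are in mm, angles in rad, forces in N, time in s.
With the tool pointing down it reaches from about 275 to 750 mm from the base axis. Payload 10.2 kg.
Tool frame: the origin (TCP) lies between the finger pads; the fingertips stand 17 mm ahead of it and the grasp point (between the pads) lies 2 mm behind it (tips_ahead is the distance from the TCP to the fingertips, in mm); z points along the fingers, y is the line along which they close (so a half turn about z gives the same grasp; the last joint's range is limited). The gripper opens to 85 mm and grips with 20 to 120 N. Pads are 22 mm wide; open, the fingers measure 114 mm over their backs; the gripper's body (76 mm by 85 mm) begins 54 mm behind the grasp point. The pads swing forward as they close: fully open they stand 13 mm farther back than shut.
Start: joints at [-1.349, 0.313, 1.498, -0, 1.331, -0.223], TCP at [225.884, -473.928, 222.694] pointing down, gripper open.
Joint ranges: [-2.94, 2.94], [-0.97, 2.17], [0.19, 2.56], [-1.23, 4.37], [0.02, 3.11], [-2.88, 2.88]. Speed limits (rad/s): [2.39, 2.39, 3.01, 3.14, 3.14, 3.14].

## Interface

Orientations are given as a unit quaternion [w, x, y, z].
In Python, from rig import sense, capture, finish_job, boxes_of, tips_ahead gives the robot as it stands.
- The arm moves only by the tool drive_tool, never from a script. Its argument "commands" is text: rows parted by semicolons, each of 7 numbers parted by spaces: the shift along the world's x, y, z in units of 0.1 m (1.0 is 0.1 m), then the turn, a rotation vector about the world's x, y, z in units of pi/4 rad (1.0 is pi/4 rad), then the opening in per cent of the stroke, from 0 (shut) to 100 (fully open). A call has 1 to 20 rows; each row shifts and turns the commanded pose from where the row before left it; what a row does not reach is not made up. A row lasts 1/12 s, in which the tool goes at most 41.7 mm and 7.16 degrees, less where a joint would pass 70% of its speed; a pose out of reach is approached as far as the arm can. A call with a number of a shift or a turn outside -1 to 1 is refused whole. A call with a gripper value outside its range is refused whole. The fingers move at their own pace and stop on an object; "force" is the grip in N (left out, the last holds). Time passes only in rows, so rows that do not move let the fingers close. It gives the time, the measured TCP pose, the force, the opening and the grip force at its end, in the units of the state.
- sense(): the state, without advancing time (a new reading comes with each control period).
- capture(name): name is "scene" or "top" or "wrist"; returns a dict with "pixels" (480x640x3 uint8, blue, green, red), "fov_y" (degrees; the focal length in pixels is half the picture's height over the tangent of half this angle, whatever the lens; pixels are square), "cx", "cy" (the principal point, pixels), "position" and "attitude" of the camera in the world; the wrist camera has in their place "tool_from_camera" (4x4, takes a point from camera to tool coordinates, whose origin is the TCP and whose axes are the flange's). Camera axes: x right, y down, z forward; pixel columns grow to the right and rows downward; lengths in mm; the calibration is good to about 2 mm. The wrist camera is an equidistant fisheye: a pixel r from the principal point sees the ray r / f radians off the axis. A picture is of the moment at which its call begins: read the wrist's pose just before it. There is no depth.
- finish_job(): hands the job in; it is judged then, once.
Trained networks look in a picture, given as the dict that the camera call returned (one of the last four; its "shot" number tells which), for a name from the list of things; names that differ only in an ending like _2 or _b are one class to them, and where a whole thing is asked for, a point or a joint stands for the part that bears it (a point fixed in the world has none). Each returns a list of dicts, best first, with "confidence" (0 to 1); they miss things now and then, are a little off and sometimes report something else, mostly with a low value. They report only what shows in the picture. A call takes as long as a camera call. They do not tell look-alikes from the thing itself.
- boxes_of(picture, name): "position" ([column, row] in pixels, amid what is visible of it).
The state is a dict: "time_s": time; "joints": joint angles; "dq": joint speeds; "tau": joint torques, N m; "eef_pos": TCP position; "ee_rot": TCP orientation; "force": force on the tool from outside, world axes, zero at the start; "wrist_torque": the same for the moment, N m; "grip_width": opening from 0.0 (shut) to 1.0 (fully open); "grip_force": force on a finger pad.
Only numpy, scipy, OpenCV 4.12 (cv2) and the standard library are available. Lean on these libraries where they do the work, as an engineer would, in place of code of your own. Each camera call takes 0.05 s, during which the arm holds its last target. There are 200 camera calls.

## Task

Put the black filler cap that lies on the bench back on the neck of the grey coolant tank and screw it fully down: set it upright on the neck, turn it backwards (anticlockwise) with light pressure until the thread drops into place, then turn it clockwise until it is fully home and let go. Feel for the thread and do not force the cap against its stops, and leave the other things on the bench where they are.

Things in the scene. Friction and masses are not known exactly. Their poses are not given: they have to be found in the camera images.
- cap_center (a point): The cap's middle, on its axis, 28.5 mm above its lower edge. Black plastic, 57 mm tall, on the bench open side down. Ribbed round skirt 66 mm outside, 58 mm inside diameter, 29 mm tall, 25 mm deep inside, carrying on top an upright bar to grip. z is the axis, up; x runs along the bar. Mass 0.08 to 0.17 kg.
- grip_bar (a point): Point in the cap's grip bar, 50 mm above the cap's lower edge (7 mm below the bar's top). The bar is 54 mm long (x), 12 mm thick (y) and stands 28 mm up from the flat top of the skirt, through the cap's axis.
- cap_pins (a point): Point on the cap's axis at the height of its three pins, 7 mm above the lower edge. The pins are 5 mm thick, 120 degrees apart (one along x), and stand inwards from the skirt to 23.4 mm from the axis; they run in the neck's thread. Heights below are of cap_center over neck_rim.
- tank: Grey box-shaped coolant tank, 130 x 170 (y) x 80 mm, fixed to the bench; origin at the centre of its underside, x, y along its sides. A filler neck stands upright in the middle of its top.
- neck_rim (a point): Centre of the neck's rim, 32 mm above the tank's flat top; z up the neck. Steel tube 44 mm outside diameter, tapered lip 39 mm. Outside it a right-hand thread with three starts 120 degrees apart; HOW THE THREAD IS TURNED differs every time and is not told: it must be felt. Set on, the pins ride on the thread, cap 9 to 18 mm up; clockwise they run on a solid stop there.
- neck_foot (a point): Foot of the neck on the tank's top, 32 mm below the rim. Turned back (anticlockwise, 110 degrees at most) under 3 to 8 N the cap falls off the thread's start into a gap 14 degrees wide, to 6 to 8 mm; a solid stop ends the gap, so stop turning once it has dropped.
- seal (a joint): Sprung rubber seal in the neck's mouth, 0 when free, grows to 0.0043 m as the cap presses it down (up to 6 N). From the gap the cap screws down clockwise by 4.3 mm per radian, 60 to 85 degrees in all, until it rests on the rim: cap_center 3.5 mm above neck_rim, resistance rising steeply (0.2 to 0.4 Nm is snug). Friction holds the cap where it is left.
- tin: small yellow tin, 52 mm diameter, 70 mm tall, standing between the tank and the cap; origin at the centre of its underside; a bystander, to be left alone
- screwdriver: screwdriver with a blue handle lying on the bench towards the robot; a bystander, to be left alone
- spanner: steel open-ended spanner lying on the bench farther from the robot; a bystander, to be left alone
- tape_roll: cardboard ring (tape core), 90 mm diameter, 25 mm high, lying flat; a bystander, to be left alone
- offcut: wooden offcut 50 x 120 x 30 mm lying flat; a bystander, to be left alone
- screw_jar: closed glass jar, 60 mm diameter, 75 mm tall; a bystander, to be left alone
- pencil: pencil, 8 mm thick, 150 mm long, lying; a bystander, to be left alone
There are look-alikes about, which are no part of the job. Leave any blue or pink look-alike of the part that bears cap_center alone.

How it is judged (in metres and radians):
On the way:
1. the cap's thread has dropped into place on the neck (cap upright and within 4 mm of the neck's axis, its centre point less than 8.5 mm above the rim) (horizontal distance between cap_center and neck_rim below 0.004 m and angle between cap_center's own z axis and vertical below 0.08 rad and z of cap_center in the frame of neck_rim below 0.0085 m), for 0.15 s.
At the end, for the whole second after the job is handed in: The cap is screwed fully home on the neck (its centre point less than 4.8 mm above the rim, 3.5 mm being home), upright within 0.08 rad and within 4 mm of the neck's axis, at rest and let go (horizontal distance between cap_center and neck_rim below 0.004 m and angle between cap_center's own z axis and vertical below 0.08 rad and z of cap_center in the frame of neck_rim below 0.0048 m and linear speed of cap below 0.01 m/s and contact force between the fingers and cap below 0.1 N); the robot touches nothing.
It fails at once if the cap is forced against the neck, the thread or its stops (more than 80 N) (contact force between cap and tank above 80 N).
It fails at once if a bystander is pushed away (more than 30 mm) (distance of any of tin, screwdriver, spanner, tape_roll, offcut, screw_jar, pencil from where it was at the start of the episode above 0.03 m).
It also fails if it takes over 67 s, if anything falls off the work surface, if the arm or the gripper's body presses on something with over 40 N, if the wrist force passes 120 N, or if a joint passes its speed limit or range.

## Working session

There is one attempt and no reset: what is moved stays moved. The work goes in short steps, Python scripts to look and compute and a tool call to move; the robot and the scene stay as the last step left them, time stands still between calls to the robot, and variables do not carry over. Pictures are saved under pics/ and viewed, at most 10 in all, crops included, and the job is handed in when it is done.

Besides the shell and the picture viewer there is one more tool, called after "Emit:" by a JSON object that holds its "name" and its "arguments". drive_tool: Moves the arm, as the interface text tells. Shifts and turns lie within -1 to 1; 1 stands for 0.1 m of shift or pi/4 rad of turn. Its arguments: {"type":"object","properties":{"commands":{"type":"string"},"force":{"type":"number"}},"required":["commands"]}

```bash
mkdir -p pics; ls; cat > h.py <<'E'
import numpy as np, cv2
from scipy.spatial.transform import Rotation as R
from rig import sense, capture, finish_job, boxes_of, tips_ahead
def q2R(q): return R.from_quat([q[1],q[2],q[3],q[0]]).as_matrix()
def cam(p,s=None):
    if 'tool_from_camera' in p:
        T=np.array(p['tool_from_camera']); Rt=q2R(s['ee_rot'])
        return np.array(s['eef_pos'])+Rt@T[:3,3], Rt@T[:3,:3]
    A=np.array(p['attitude']); 
    return np.array(p['position']), (q2R(A) if A.size==4 else A)
def ray(p,uv,s=None):
    o,M=cam(p,s); f=240/np.tan(np.radians(p['fov_y'])/2)
    d=np.array([uv[0]-p['cx'],uv[1]-p['cy']])
    if 'tool_from_camera' in p:
        r=np.hypot(*d); t=r/f; v=np.array([*(d/max(r,1e-9)*np.sin(t)),np.cos(t)])
    else: v=np.array([d[0]/f,d[1]/f,1])
    return o,M@v
def atz(p,uv,z,s=None):
    o,d=ray(p,uv,s); return o+d*(z-o[2])/d[2]
def proj(p,X,s=None):
    o,M=cam(p,s); v=M.T@(np.array(X)-o); f=240/np.tan(np.radians(p['fov_y'])/2)
    if 'tool_from_camera' in p:
        r=np.hypot(v[0],v[1]); t=np.arctan2(r,v[2]); return np.array([p['cx'],p['cy']])+v[:2]/max(r,1e-9)*f*t
    return np.array([p['cx'],p['cy']])+f*v[:2]/v[2]
E
python3 - <<'E'
from h import *
s=sense(); print(s['eef_pos'],s['ee_rot'],s['force'],tips_ahead)
z={'cap_center':28.5,'tank':40,'neck_rim':112,'tin':35}
for n in('scene','top'):
    p=capture(n); cv2.imwrite(f'pics/{n}.png',p['pixels']); print(n,p['fov_y'],p['position'],p['attitude'])
    for k in z:
        for b in boxes_of(p,k)[:4]: print(k,np.round(b['position']),round(b['confidence'],2),atz(p,b['position'],z[k]).round(1))
E
```

```text
pics
[ 225.82872899 -473.64441894  222.15986105] [-6.35947860e-04  9.75367531e-01  2.20585074e-01 -2.51132048e-06] [-0.6051497   0.17521455 -0.09647791] 17.0
scene 51.313962497572696 [1085.14240699 -458.35063443  746.42242396] [-0.36308612  0.83789632  0.36984419 -0.17121186]
cap_center [371. 204.] 0.85 [493.7 204.2  28.5]
cap_center [337. 221.] 0.78 [481.4 108.4  28.5]
cap_center [414. 270.] 0.73 [694.2 117.   28.5]
cap_center [376. 241.] 0.68 [585.1 124.8  28.5]
tank [240. 299.] 0.57 [ 530.  -180.9   40. ]
neck_rim [238. 298.] 0.92 [ 581.9 -210.7  112. ]
tin [334. 267.] 0.63 [584.9   2.9  35. ]
tin [111. 310.] 0.35 [ 385.4 -368.3   35. ]
top 52.743144298269094 [ 384.27794816   14.30883732 1107.67031891] [-0.05254963  0.70818845 -0.7016422   0.05835983]
cap_center [262. 222.] 0.76 [575.1 137.4  28.5]
cap_center [268. 272.] 0.76 [463.6 122.6  28.5]
cap_center [227. 271.] 0.61 [464.3 213.5  28.5]
cap_center [273. 173.] 0.57 [689.  116.   28.5]
tank [398. 247.] 0.68 [ 520.8 -166.8   40. ]
neck_rim [404. 247.] 0.95 [ 511.5 -167.5  112. ]
neck_rim [319. 280.] 0.4 [440.6   9.3 112. ]
neck_rim [264. 218.] 0.22 [569.3 124.6 112. ]
tin [320. 218.] 0.57 [584.2   7.1  35. ]
tin [319. 277.] 0.49 [452.9   9.   35. ]
tin [323. 171.] 0.28 [693.4   1.1  35. ]
```

View pics/scene.png

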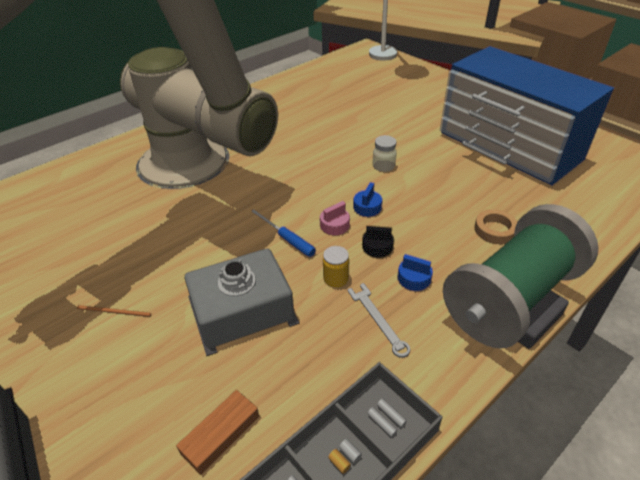

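View pics/top.png

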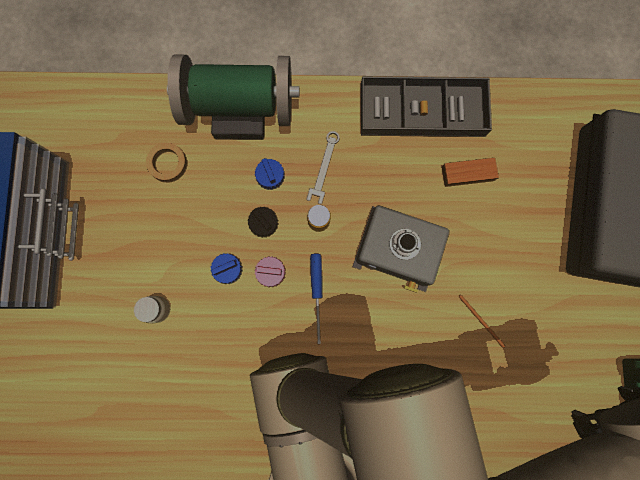

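Emit:
{"name": "drive_tool", "arguments": {"commands": ".25 .27 .05 0 0 0 100;.25 .27 .05 0 0 0 100;.25 .27 .05 0 0 0 100;.25 .27 .05 0 0 0 100;.25 .27 .05 0 0 0 100;.25 .27 .05 0 0 0 100;.25 .27 .05 0 0 0 100;.25 .27 .05 0 0 0 100;.25 .27 0 0 0 0 100;.25 .27 0 0 0 0 100;.2 .2 0 0 0 0 100;0 0 0 0 0 0 100"}}

```text
time_s: 1.5
eef_pos: [498.3, -180.4, 262.6]
ee_rot: [-0.0, 0.975, 0.223, 0.0]
force: [0.4, 0.4, 0.2]
grip_width: 1.004
grip_force: 0.0
```

```bash
python3 - <<'E'
from h import *
s=sense(); print(s['eef_pos'],s['ee_rot'],s['joints'])
p=capture('wrist'); cv2.imwrite('pics/w1.png',p['pixels']); print(p['fov_y'],np.array(p['tool_from_camera']).round(3),p['cx'],p['cy'])
for k,z in(('neck_rim',112),('tank',80),('cap_center',28.5)):
    for b in boxes_of(p,k)[:4]: print(k,np.round(b['position']),round(b['confidence'],2),atz(p,b['position'],z,s).round(1))
E
```

```text
[ 498.26122657 -180.4451757   262.55030797] [-3.59115088e-04  9.74867280e-01  2.22785604e-01  4.80552233e-04] [-5.69328679e-01  2.97867300e-01  1.41379452e+00  1.20082381e-03
  1.42976942e+00  5.51956953e-01]
65.70646984690485 [[ 1.00000e-03 -9.57000e-01 -2.89000e-01  7.45690e+01]
 [ 1.00000e+00  1.00000e-03  1.00000e-03 -1.48300e+00]
 [-0.00000e+00 -2.89000e-01  9.57000e-01 -1.51629e+02]
 [ 0.00000e+00  0.00000e+00  0.00000e+00  1.00000e+00]] 321.3432980103622 235.82851975846822
neck_rim [328. 178.] 0.58 [ 529.3 -169.7  112. ]
tank [325. 178.] 0.9 [ 524.2 -169.6   80. ]
cap_center [107.  25.] 0.85 [581.2 135.6  28.5]
cap_center [ 88. 115.] 0.73 [474.4 112.7  28.5]
cap_center [37. 92.] 0.6 [474.6 208.3  28.5]
cap_center [325. 180.] 0.27 [ 517.  -174.5   28.5]
```

View pics/w1.png

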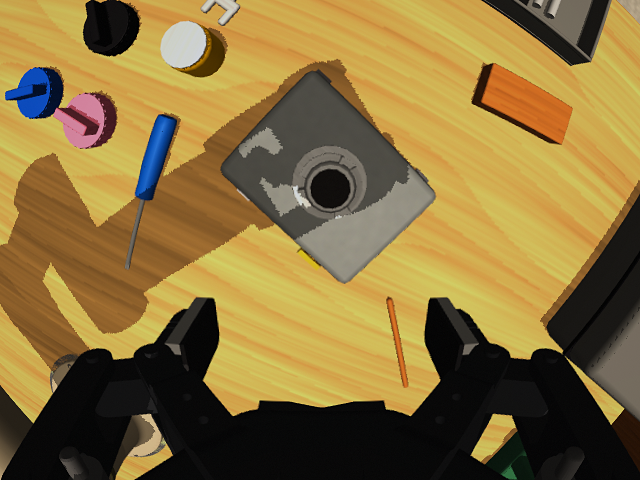

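Emit:
{"name": "drive_tool", "arguments": {"commands": ".1 .38 0 0 0 0 100;.1 .38 0 0 0 0 100;.1 .38 -.05 0 0 0 100;.1 .38 -.05 0 0 0 100;.1 .38 -.05 0 0 0 100;.1 .38 -.1 0 0 0 100;.1 .38 -.1 0 0 0 100;.05 .38 -.1 0 0 0 100;0 .05 0 0 0 0 100;0 0 0 0 0 0 100"}}

```text
time_s: 2.53
eef_pos: [570.6, 125.8, 217.1]
ee_rot: [-0.0, 0.975, 0.221, -0.001]
force: [0.0, -0.0, 0.5]
grip_width: 1.004
grip_force: 0.0
```

```bash
python3 - <<'E'
from h import *
# neck from w1
s=sense(); print(s['eef_pos'],s['ee_rot'],s['joints'])
p=capture('wrist'); cv2.imwrite('pics/w2.png',p['pixels'])
for b in boxes_of(p,'cap_center')[:4]: print(np.round(b['position']),round(b['confidence'],2),atz(p,b['position'],28.5,s).round(1))
for b in boxes_of(p,'grip_bar')[:4]: print('bar',np.round(b['position']),round(b['confidence'],2),atz(p,b['position'],50,s).round(1))
g=p['pixels'].max(2); n,l,st,c=cv2.connectedComponentsWithStats((g<45).astype(np.uint8))
for i in range(1,n):
    if st[i,4]>300: print(st[i],c[i])
# neck hole in w1
w=cv2.imread('pics/w1.png').max(2); m=np.zeros_like(w); m[140:240,280:390]=(w[140:240,280:390]<30)
n,l,st,c=cv2.connectedComponentsWithStats(m); i=1+st[1:,4].argmax(); print('hole',st[i],c[i])
s1=dict(eef_pos=[498.26,-180.445,262.55],ee_rot=[-3.59e-4,.974867,.222786,4.8e-4])
for z in (105,112): print(atz(p,c[i],z,s1))
t=cv2.imread('pics/top.png').max(2); m=np.zeros_like(t); m[225:265,385:430]=(t[225:265,385:430]<35)
n,l,st,c=cv2.connectedComponentsWithStats(m); i=1+st[1:,4].argmax(); pt=capture('top'); print('top hole',st[i],c[i],atz(pt,c[i],112))
E
```

```text
[570.59060079 125.7959667  217.12685852] [-9.14196228e-05  9.75187844e-01  2.21378233e-01 -5.81184409e-04] [ 1.66401001e-02  4.49245487e-01  1.31744118e+00 -6.06205108e-05
  1.37608114e+00  1.14099302e+00]
[382.  92.] 0.97 [690.6 124.5  28.5]
[313. 189.] 0.9 [581.7 141.4  28.5]
[288. 295.] 0.78 [473.3 118.3  28.5]
[202. 252.] 0.7 [477.8 215.4  28.5]
bar [287. 298.] 0.75 [479.8 119.8  50. ]
bar [206. 254.] 0.74 [487.6 207.6  50. ]
bar [316. 193.] 0.61 [583.8 138.4  50. ]
bar [378.  88.] 0.56 [688.7 130.5  50. ]
[ 576   24   64  149 2827] [606.83516095  92.51255748]
[ 280  155   72   73 3356] [314.88438617 189.64421931]
[    0   254   640   226 61500] [331.0975935  412.38995122]
[626 396  14  37 302] [634.32119205 413.89072848]
hole [ 311  170   39   38 1172] [329.90870307 188.36604096]
[ 521.6196785  -175.62133741  105.        ]
[ 522.59386475 -174.97029085  112.        ]
top hole [400 235   8  12  19] [402.63157895 239.10526316] [ 527.3612204  -164.71396913  112.        ]
```

View pics/w2.png

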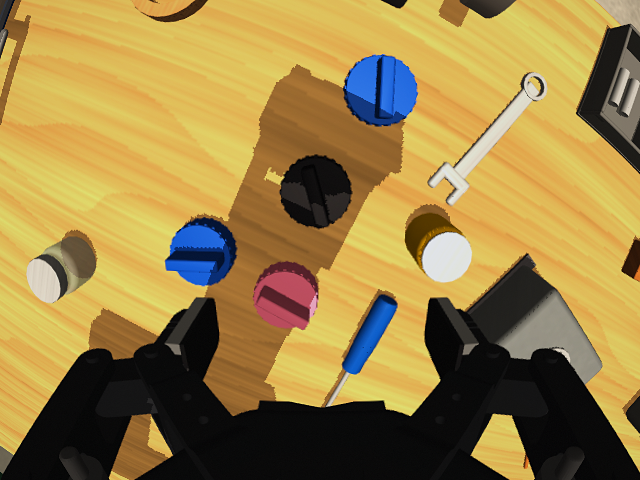

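```bash
python3 - <<'E'
import cv2,numpy as np
p=cv2.imread('pics/w2.png')[145:240,265:365]
c=cv2.resize(p,None,fx=6,fy=6,interpolation=cv2.INTER_CUBIC)
cv2.imwrite('pics/c2.png',np.clip(c.astype(float)*3,0,255).astype(np.uint8))
E
```

```text
(no output)
```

View pics/c2.png

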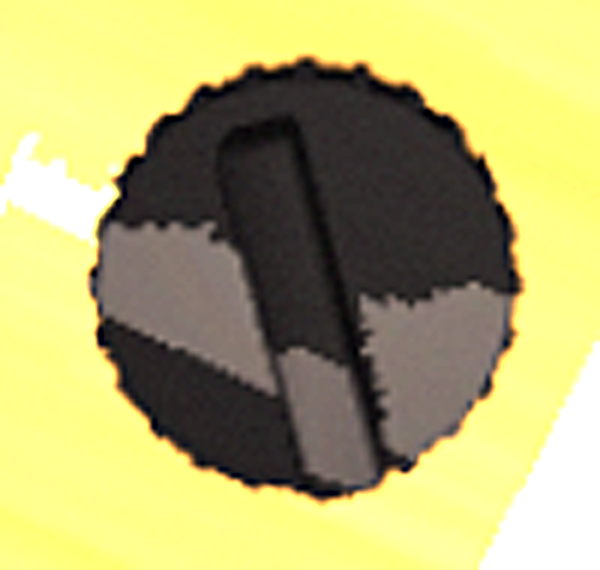

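```bash
python3 - <<'E'
from h import *
s=dict(eef_pos=[570.5906,125.796,217.127],ee_rot=[-9.14e-5,.975188,.221378,-5.81e-4])
p=capture('wrist')
a=atz(p,(265+260/6,145+132/6),57,s);b=atz(p,(265+343/6,145+478/6),57,s)
print(a,b,np.linalg.norm(a-b),(a+b)/2,np.degrees(np.arctan2(*(a-b)[1::-1])))
for z in(15,29):print(atz(p,(314.9,189.6),z,s))
M=q2R(s['ee_rot']);print('tool y',M[:,1],np.degrees(np.arctan2(M[1,1],M[0,1])))
E
```

```text
[601.90899427 154.46563862  57.        ] [561.66775406 122.24762434  57.        ] 51.54956699254171 [581.78837417 138.35663148  57.        ] 38.6815252444519
[580.00706252 138.73219996  15.        ]
[582.27801729 139.54798209  29.        ]
tool y [ 4.31770146e-01 -9.01983565e-01 -4.35505515e-04] -64.42004682174637
```

Emit:
{"name": "drive_tool", "arguments": {"commands": ".1 .13 -.2 0 0 .15 60;0 0 -.3 0 0 .14 60;0 0 -.35 0 0 0 60;0 0 -.35 0 0 0 60;0 0 -.25 0 0 0 60;0 0 -.13 0 0 0 60;0 0 -.1 0 0 0 60;0 0 0 0 0 0 60", "force": 40}}

```text
time_s: 3.45
eef_pos: [580.3, 137.1, 48.3]
ee_rot: [-0.0, 0.944, 0.329, -0.001]
force: [-0.3, 0.4, -0.4]
grip_width: 0.605
grip_force: 0.0
```

```bash
python3 - <<'E'
from h import *
s=sense(); print(s['eef_pos'],s['ee_rot'],s['joints'],s['force'])
p=capture('wrist'); cv2.imwrite('pics/w3.png',np.clip(p['pixels'][140:440,160:480].astype(float)*2.5,0,255).astype(np.uint8).repeat(2,0).repeat(2,1)[:600,:640])
E
```

```text
[580.30792024 137.10392859  48.29402271] [-3.35757172e-04  9.44202989e-01  3.29361827e-01 -1.17866125e-03] [ 3.57315547e-02  6.49066525e-01  1.46465002e+00 -6.39793262e-05
  1.03032660e+00  9.35305123e-01] [-0.34318426  0.40572301 -0.41215729]
```

View pics/w3.png

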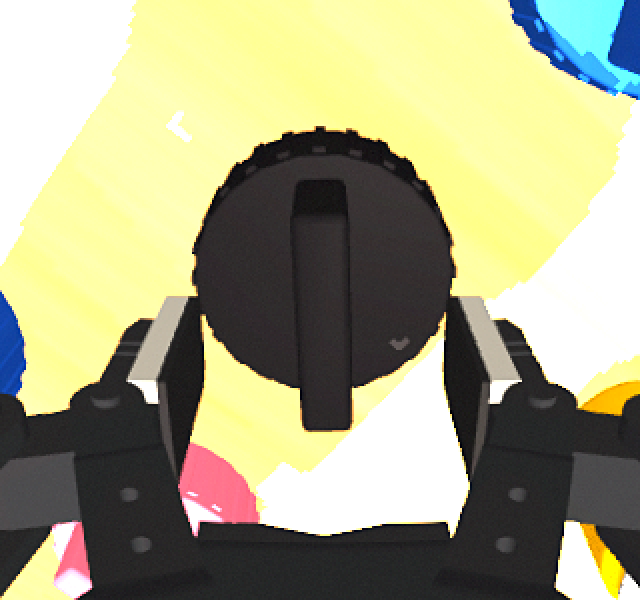

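```bash
python3 - <<'E'
from h import *
s=sense(); p=capture('wrist')
a=atz(p,(320,247.5),57,s);b=atz(p,(323.5,355),57,s)
M=q2R(s['ee_rot']);t=np.array(s['eef_pos'])
print(a,b,np.linalg.norm(a-b),M.T@((a+b)/2-t), M.T@(a-b)); 
e=atz(p,(323.5,205),29,s);print('skirt top far',M.T@(e-t))
E
```

```text
[600.52433691 155.03483833  57.        ] [559.91067643 120.69805813  57.        ] 53.183492663322944 [-0.27966934 -0.91575512 -7.26637429] [ 5.31590096e+01 -1.61349014e+00 -1.55240095e-02]
skirt top far [38.09757038 -0.14567259 20.72207884]
```

Emit:
{"name": "drive_tool", "arguments": {"commands": "0 0 0 0 0 0 0;0 0 0 0 0 0 0;0 0 0 0 0 0 0;0 0 0 0 0 0 0;0 0 0 0 0 0 0;0 0 0 0 0 0 0;0 0 .05 0 0 0 0;0 0 .2 0 0 0 0;0 0 0 0 0 0 0", "force": 50}}

```text
time_s: 4.3
eef_pos: [582.5, 138.2, 78.0]
ee_rot: [0.001, 0.944, 0.33, 0.002]
force: [-0.0, 0.4, 0.5]
grip_width: 0.001
grip_force: 0.0
```

```bash
python3 - <<'E'
from h import *
s=sense(); print(s['eef_pos'],s['ee_rot'],s['grip_width'],s['grip_force'],s['force'])
E
```

```text
[582.46372482 138.20287506  77.9680328 ] [7.48515699e-04 9.43961685e-01 3.30045408e-01 2.40948840e-03] 0.0009466745851498087 0.0 [-0.03050937  0.3726874   0.53341036]
```

```bash
python3 - <<'E'
from h import *
p=capture('wrist'); cv2.imwrite('pics/w4.png',np.clip(p['pixels'][140:440,160:480].astype(float)*2.5,0,255).astype(np.uint8).repeat(2,0).repeat(2,1)[:600,:640])
E
```

```text
(no output)
```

View pics/w4.png

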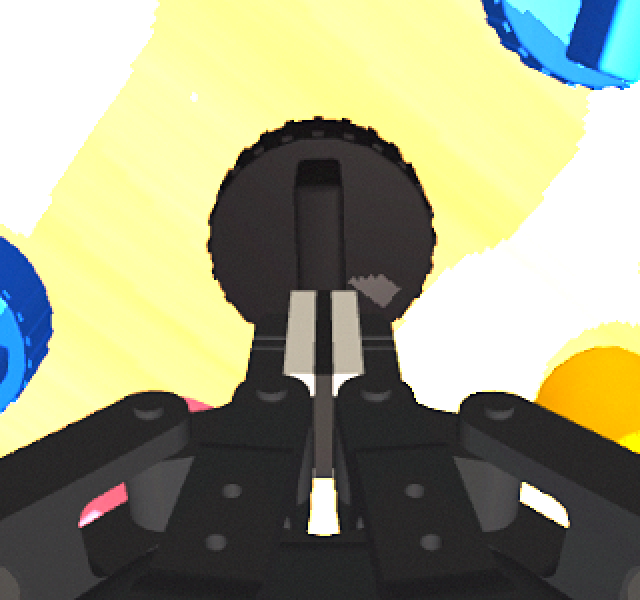

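Emit:
{"name": "drive_tool", "arguments": {"commands": "0 0 0 0 0 0 45;0 0 0 0 0 0 45;0 0 0 0 0 0 45;0 0 0 0 0 0 45;0 0 0 0 0 0 45", "force": 50}}

```text
time_s: 4.77
eef_pos: [580.7, 138.0, 74.3]
ee_rot: [-0.0, 0.944, 0.33, -0.0]
force: [-0.1, 0.8, 0.2]
grip_width: 0.448
grip_force: 0.0
```

```bash
python3 - <<'E'
from h import *
s=sense(); p=capture('wrist'); print(s['grip_width'],s['eef_pos'])
# bar top face from w4: (320,185)-(321,~) sides x 294..345
M=q2R(s['ee_rot']);t=np.array(s['eef_pos'])
a=atz(p,(160+319.5/2,140+185/2),57,s); print('bar far end',M.T@(a-t))
im=p['pixels'][140:440,160:480]; cv2.imwrite('pics/w5.png',np.clip(im.astype(float)*2.5,0,255).astype(np.uint8).repeat(2,0).repeat(2,1))
E
```

```text
0.4480904991271146 [580.74368512 138.03939056  74.31407007]
bar far end [25.52294677 -1.90956908 17.3020696 ]
```

View pics/w5.png

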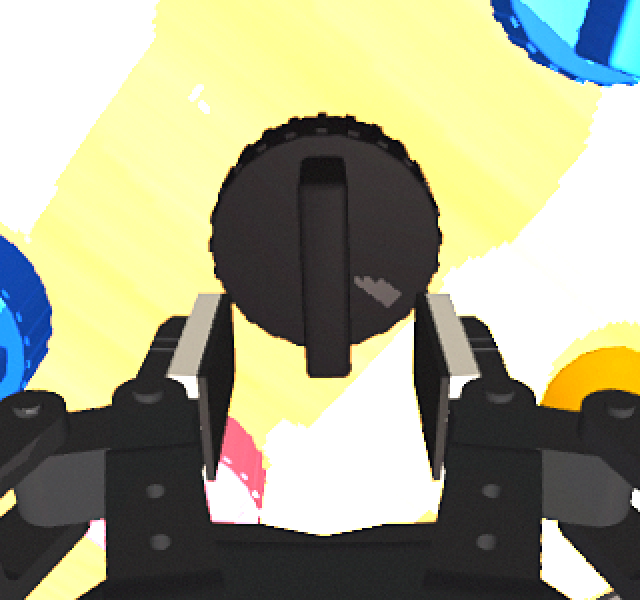

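Emit:
{"name": "drive_tool", "arguments": {"commands": "0 0 -.13 0 0 0 45;0 0 -.12 0 0 0 45;0 0 0 0 0 0 0;0 0 0 0 0 0 0;0 0 0 0 0 0 0;0 0 0 0 0 0 0;0 0 0 0 0 0 0;0 0 0 0 0 0 0", "force": 50}}

```text
time_s: 5.48
eef_pos: [581.1, 138.1, 50.1]
ee_rot: [0.0, 0.944, 0.33, 0.0]
force: [0.0, -0.9, -0.2]
grip_width: -0.001
grip_force: 0.0
```

```bash
python3 - <<'E'
from h import *
s=sense(); p=capture('wrist'); print(s['grip_width'],s['eef_pos'],s['grip_force'],s['joints'])
q=capture('scene')
im=np.hstack([p['pixels'][190:440,180:460],cv2.resize(q['pixels'][150:275,320:460],None,fx=2,fy=2)])
cv2.imwrite('pics/w6.png',np.clip(cv2.resize(im,None,fx=1.42,fy=1.42).astype(float)*2,0,255).astype(np.uint8))
for b in boxes_of(q,'cap_center')[:4]: print(np.round(b['position']),atz(q,b['position'],28.5).round(1))
print(proj(q,[581,138,28.5]),proj(q,[581,138,57]),proj(q,s['eef_pos']))
E
```

```text
-0.0006974373295672209 [581.0749813  138.09221607  50.10167875] 0.0 [3.73452028e-02 6.46902839e-01 1.46296155e+00 2.70283012e-06
 1.03103320e+00 9.35553135e-01]
[337. 217.] [472.5 116.2  28.5]
[366. 203.] [481.8 200.5  28.5]
[379.41993908 236.89662972] [380.23175205 226.79667751] [380.08939572 229.27313228]
```

View pics/w6.png

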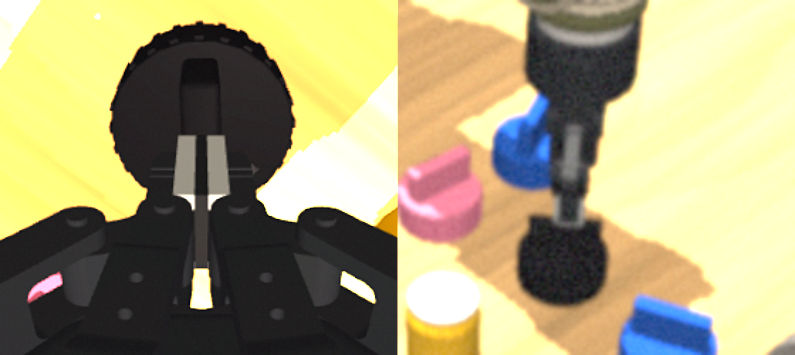

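```bash
python3 - <<'E'
from h import *
s=sense(); p=capture('wrist'); M=q2R(s['ee_rot']);t=np.array(s['eef_pos'])
for z in(-10,0,8,17): print(z,proj(p,t+M@[0,0,z],s),proj(p,t+M@[11,0,z],s))
import rig; print(tips_ahead, type(tips_ahead)); 
# far and near bar end at z=57; far bar end seen (200,62)
for zz in (40,57): print(M.T@(atz(p,(321,190+70/1.42),zz,s)-t))
E
```

```text
-10 [324.01606446 307.60706007] [324.11753626 284.33142758]
0 [323.85757442 297.33418812] [323.94649803 275.04371703]
8 [323.74187514 289.86735499] [323.82236966 268.32979768]
17 [323.62213347 282.16805217] [323.69452486 261.43785901]
17.0 <class 'float'>
[24.47016084 -1.31468787  9.87772752]
[29.77600421 -1.31423125 -7.12108057]
```

Emit:
{"name": "drive_tool", "arguments": {"commands": "0 0 0 0 0 0 45;0 0 0 0 0 0 45;0 0 0 0 0 0 45;0 0 0 0 0 0 45;0 0 -.08 0 0 0 45;0 0 -.06 0 0 0 45;0 0 0 0 0 0 45"}}

```text
time_s: 6.27
eef_pos: [579.9, 138.0, 33.9]
ee_rot: [-0.0, 0.944, 0.33, -0.001]
force: [0.7, 0.4, -0.3]
grip_width: 0.448
grip_force: 0.0
```

Emit:
{"name": "drive_tool", "arguments": {"commands": "0 0 -.05 0 0 0 45;0 0 0 0 0 0 45"}}

```text
time_s: 6.43
eef_pos: [580.4, 138.0, 29.7]
ee_rot: [-0.0, 0.944, 0.33, -0.001]
force: [-0.1, -0.1, 0.0]
grip_width: 0.446
grip_force: 0.0
```

```bash
python3 - <<'E'
from h import *
s=sense(); p=capture('wrist'); print(s['grip_width'],s['eef_pos'],s['force'],s['joints'])
q=capture('scene')
im=np.hstack([p['pixels'][190:440,180:460],cv2.resize(q['pixels'][150:275,320:460],None,fx=2,fy=2)])
cv2.imwrite('pics/w7.png',np.clip(cv2.resize(im,None,fx=1.42,fy=1.42).astype(float)*2,0,255).astype(np.uint8))
E
```

```text
0.4463665441610082 [580.44638455 138.03783215  29.68755058] [-0.11306837 -0.0757518   0.0367427 ] [ 3.72937500e-02  6.75165880e-01  1.47517390e+00 -7.00016534e-07
  9.92654986e-01  9.35544994e-01]
```

View pics/w7.png

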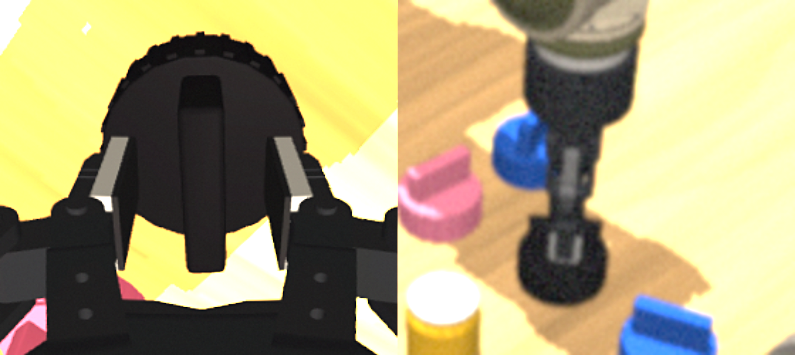

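Emit:
{"name": "drive_tool", "arguments": {"commands": "0 0 -.05 0 0 0 45;0 0 0 0 0 0 20;0 0 0 0 0 0 0;0 0 0 0 0 0 0;0 0 0 0 0 0 0;0 0 0 0 0 0 0;0 0 0 0 0 0 0;0 0 0 0 0 0 0", "force": 50}}

```text
time_s: 7.2
eef_pos: [580.8, 138.1, 25.6]
ee_rot: [-0.0, 0.944, 0.33, -0.0]
force: [-0.6, -0.1, -1.8]
grip_width: 0.131
grip_force: 51.4
```

Emit:
{"name": "drive_tool", "arguments": {"commands": "0 0 .1 0 0 0 0;0 0 .3 0 0 0 0;0 0 .4 0 0 0 0;0 0 .4 0 0 0 0;-.1 -.3 .3 0 0 0 0;-.12 -.36 .13 0 0 0 0;-.12 -.36 0 0 0 0 0;-.12 -.36 0 0 0 0 0;-.12 -.36 0 0 0 0 0;-.12 -.36 0 0 0 0 0;-.12 -.36 0 0 0 0 0;-.12 -.36 0 0 0 0 0;-.12 -.36 0 0 0 0 0;-.11 -.33 0 0 0 0 0;0 0 0 0 0 0 0;0 0 0 0 0 0 0"}}

```text
time_s: 8.53
eef_pos: [463.8, -212.9, 188.0]
ee_rot: [0.0, 0.944, 0.329, 0.0]
force: [0.4, 0.4, -1.7]
grip_width: 0.127
grip_force: 51.4
```

```bash
python3 - <<'E'
from h import *
s=sense(); p=capture('wrist'); print(s['grip_width'],s['eef_pos'],s['ee_rot'],s['force'],s['joints'])
np.save('p.npy',p['pixels'])
M=q2R(s['ee_rot']);t=np.array(s['eef_pos'])
print('exp neck px',proj(p,[522.6,-175,112],s))
for b in boxes_of(p,'neck_rim')[:2]: print('neck',b['position'],b['confidence'],atz(p,b['position'],112,s))
for k,dz in(('cap_center',2.9),('grip_bar',24.4)):
  for b in boxes_of(p,k)[:2]: print(k,b['position'],b['confidence'],M.T@(atz(p,b['position'],t[2]+dz,s)-t))
g=cv2.cvtColor(p['pixels'],cv2.COLOR_BGR2GRAY)
u,v=proj(p,[522.6,-175,112],s).astype(int)
c=cv2.HoughCircles(cv2.GaussianBlur(g,(3,3),0),cv2.HOUGH_GRADIENT_ALT,1,5,param1=150,param2=.6,minRadius=12,maxRadius=60)
if c is not None:
  for x in c[0]:
    if abs(x[0]-u)<50 and abs(x[1]-v)<50: print('circ',x,atz(p,x[:2],112,s))
for r in range(v-40,v+41,6): print(r,g[r,u-60:u+61:4])
E
```

```text
0.12657123453612895 [ 463.78111084 -212.88687626  188.00235546] [2.01152180e-04 9.44485658e-01 3.28552519e-01 2.10295120e-04] [ 0.40305236  0.44752565 -1.67668664] [-6.60326565e-01  3.10383888e-01  1.59488219e+00  1.41648895e-04
  1.23576015e+00  2.40881984e-01]
exp neck px [334.43242649 135.50188493]
neck [329.0, 124.4] 0.96 [ 525.86255486 -168.1933064   112.        ]
cap_center [319.9, 274.4] 0.88 [12.51893219 -1.78218347 -2.89760563]
cap_center [66.9, 19.8] 0.82 [ 135.68622736 -120.58951131   -2.92651931]
grip_bar [18.8, 5.7] 0.89 [ 142.23395298 -134.55520598  -24.43202381]
grip_bar [320.6, 278.1] 0.71 [ 20.03683499  -1.45447825 -24.39544675]
circ [333.       137.        31.790783] [ 521.33890019 -174.89654383  112.        ]
circ [333.       137.        48.019863] [ 521.33890019 -174.89654383  112.        ]
95 [106 106 108 107 107 107 107 106 166 161 155 161 158 146 158 156 158 158
 158 162 163 161 108 109 110 108 107 108 106 106 106]
101 [104 104 106 106 107 107 167 160 164 161 157 156 162  89  90  90  88  86
 157 153 156 169 163 168 107 109 108 108 108 106 106]
107 [104 104 106 
[... 854 characters left out ...]
  23  24 169 101 150 153 171 109 108 108 108]
149 [195 197 202 107 159 164 159 120 130 164  23  23  23  22  22  23  23  22
  23  23  23 166 164 122 149 153 176 108 107 109 111]
155 [199 198 198 105 155 159 159 154  78 116 167  28  23  23  22  25  23  22
  22  17 153 154  82 148 153 168 106 107 108 109 109]
161 [197 198 197 202 108 155 159 159 152 154  71 155 166 154  54  49  82 107
 174 168  82 152 149 152 170 106 111 111 110 109 109]
167 [197 197 199 201 107 107 143 159 159 156 149 153  97  73  81  83  85  73
  76 168 149 152 167 172 107 107 108 108 108 108 107]
173 [198 197 189 159 107 107 107 107 153 162 159 154 151 150 150 165 164 166
 167 159 173 173 127 110 109 109 108 109 109 109 109]
```

```bash
python3 - <<'E'
from h import *
from scipy.optimize import least_squares
s=sense(); g=cv2.cvtColor(np.load('p.npy'),cv2.COLOR_BGR2GRAY); p=capture('wrist')
M=q2R(s['ee_rot']);t=np.array(s['eef_pos']); P=lambda x,y,z: proj(p,t+M@[x,y,z],s)
# silhouette of skirt: far edge: for angles, dark/bright transition
_,b=cv2.threshold(g,60,255,cv2.THRESH_BINARY_INV)
pts=[]
for u in range(262,384,6):
    col=np.where(g[180:300,u]<50)[0]
    if len(col): pts.append((u,180+col[0]))
print(pts)
for z in(-3.4,25.6): print(z,P(33,0,z),P(23,23,z),P(23,-23,z))
print('bar far end',P(27,0,-31.4)); print(g[200:290:2,322])
E
```

```text
[(262, np.int64(251)), (268, np.int64(243)), (274, np.int64(234)), (280, np.int64(222)), (286, np.int64(224)), (292, np.int64(223)), (298, np.int64(221)), (304, np.int64(218)), (310, np.int64(218)), (316, np.int64(218)), (322, np.int64(215)), (328, np.int64(218)), (334, np.int64(219)), (340, np.int64(218)), (346, np.int64(222)), (352, np.int64(224)), (358, np.int64(226)), (364, np.int64(232)), (370, np.int64(235)), (376, np.int64(247)), (382, np.int64(254))]
-3.4 [324.17536085 229.20116312] [378.0895152  251.90452842] [269.97451647 251.84262969]
25.6 [323.70359538 213.1036626 ] [369.65705594 232.75373603] [277.55937318 232.67413455]
bar far end [324.74963121 267.71468885]
[108 106 108 107 107 107 107 114   2   8   7   9   8   8  14  20   7  21
  19  19  20  20  19  15   8   7   5   7   8   7   9   7   7   7   8  10
  13  16  16  17  17  16  18  18  17]
```

Emit:
{"name": "drive_tool", "arguments": {"commands": ".2 .12 0 0 0 0 0;.2 .12 -.1 0 0 0 0;.2 .13 -.2 0 0 0 0;0 0 -.15 0 0 0 0;0 0 0 0 0 0 0;0 0 0 0 0 0 0"}}

```text
time_s: 9.28
eef_pos: [524.2, -173.8, 142.2]
ee_rot: [-0.0, 0.944, 0.331, -0.0]
force: [-0.1, -0.3, -0.6]
grip_width: 0.135
grip_force: 51.3
```

Emit:
{"name": "drive_tool", "arguments": {"commands": "-.01 -.015 -.05 0 0 0 0;0 0 -.04 0 0 0 0;0 0 -.03 0 0 0 0;0 0 0 0 0 0 0;0 0 0 0 0 0 0"}}

```text
time_s: 9.7
eef_pos: [523.6, -176.4, 130.6]
ee_rot: [0.0, 0.944, 0.33, 0.0]
force: [3.9, -1.0, -4.0]
grip_width: 0.129
grip_force: 51.3
```

Emit:
{"name": "drive_tool", "arguments": {"commands": "0 0 0 0 0 0 0;0 0 0 0 0 0 0"}}

```text
time_s: 9.87
eef_pos: [523.6, -176.4, 130.6]
ee_rot: [0.0, 0.944, 0.33, 0.0]
force: [3.8, -0.9, -2.4]
grip_width: 0.127
grip_force: 51.3
```

Emit:
{"name": "drive_tool", "arguments": {"commands": ".015 -.003 0 0 0 0 0;0 0 0 0 0 0 0;0 0 0 0 0 0 0"}}

```text
time_s: 10.12
eef_pos: [524.5, -176.2, 130.2]
ee_rot: [-0.0, 0.944, 0.33, -0.0]
force: [-0.4, -0.1, -0.7]
grip_width: 0.131
grip_force: 51.4
```

Emit:
{"name": "drive_tool", "arguments": {"commands": ".01 .005 0 0 0 0 0;0 0 -.02 0 0 0 0;0 0 -.01 0 0 0 0;0 0 0 0 0 0 0"}}

```text
time_s: 10.45
eef_pos: [525.4, -175.8, 127.0]
ee_rot: [-0.0, 0.944, 0.33, -0.001]
force: [-0.8, -0.1, -0.4]
grip_width: 0.13
grip_force: 51.4
```

```bash
python3 - <<'E'
from h import *
s=sense(); print(s['eef_pos'],s['force'],s['wrist_torque'])
E
```

```text
[ 525.39591541 -175.80746098  126.97693219] [-0.84656968 -0.06869104 -0.37412459] [ 0.08177023  0.36265324 -0.0170899 ]
```

Emit:
{"name": "drive_tool", "arguments": {"commands": "0 0 -.02 0 0 0 0;0 0 -.01 0 0 0 0;0 0 0 0 0 0 0;0 0 0 0 0 0 0"}}

```text
time_s: 10.78
eef_pos: [525.4, -175.8, 124.8]
ee_rot: [-0.0, 0.944, 0.33, -0.0]
force: [-5.1, 2.0, 6.2]
grip_width: 0.123
grip_force: 52.5
```

Emit:
{"name": "drive_tool", "arguments": {"commands": "0 0 -.015 0 0 0 0;0 0 -.01 0 0 0 0;0 0 0 0 0 0 0;0 0 0 0 0 0 0"}}

```text
time_s: 11.12
eef_pos: [525.6, -175.8, 123.7]
ee_rot: [0.0, 0.944, 0.33, -0.0]
force: [-8.5, 4.1, 17.6]
grip_width: 0.129
grip_force: 54.6
```

Emit:
{"name": "drive_tool", "arguments": {"commands": "-.01 .005 .015 0 0 0 0;0 0 0 0 0 0 0;0 0 0 0 0 0 0"}}

```text
time_s: 11.37
eef_pos: [525.0, -175.5, 124.2]
ee_rot: [0.0, 0.944, 0.33, 0.0]
force: [-2.8, 1.7, 8.1]
grip_width: 0.128
grip_force: 52.8
```

Emit:
{"name": "drive_tool", "arguments": {"commands": "-.004 .002 .003 0 0 .1 0;0 0 .003 0 0 .1 0;0 0 .003 0 0 .1 0;0 0 0 0 0 0 0"}}

```text
time_s: 11.7
eef_pos: [524.5, -175.1, 123.9]
ee_rot: [-0.0, 0.898, 0.44, 0.0]
force: [0.3, 1.0, -1.2]
grip_width: 0.129
grip_force: 51.4
```

```bash
cat > st.py <<'E'
from h import *
s=sense(); print(s['time_s'],s['eef_pos'].round(2),np.round(s['force'],1),np.round(s['wrist_torque'],2),round(np.degrees(np.arctan2(*(q2R(s['ee_rot'])[1::-1,0]))),2))
E
python3 st.py
```

```text
11.7 [ 524.49 -175.14  123.93] [ 0.3  1.  -1.2] [ 0.11  0.09 -0.02] 52.19
```

Emit:
{"name": "drive_tool", "arguments": {"commands": "0 0 -.015 0 0 0 0;0 0 0 0 0 0 0;0 0 0 0 0 0 0"}}

```text
time_s: 11.95
eef_pos: [524.4, -175.2, 122.5]
ee_rot: [-0.0, 0.899, 0.438, -0.0]
force: [-0.4, 1.1, -1.6]
grip_width: 0.123
grip_force: 51.4
```

Emit:
{"name": "drive_tool", "arguments": {"commands": "0 0 -.01 0 0 0 0;0 0 0 0 0 0 0;0 0 0 0 0 0 0"}}

```text
time_s: 12.2
eef_pos: [524.4, -175.2, 121.7]
ee_rot: [-0.0, 0.899, 0.438, -0.0]
force: [-0.9, -0.1, -1.1]
grip_width: 0.125
grip_force: 51.4
```

Emit:
{"name": "drive_tool", "arguments": {"commands": "0 0 -.01 0 0 0 0;0 0 -.005 0 0 0 0;0 0 0 0 0 0 0;0 0 0 0 0 0 0"}}

```text
time_s: 12.53
eef_pos: [524.4, -175.2, 120.2]
ee_rot: [-0.0, 0.899, 0.439, -0.0]
force: [-0.7, 0.1, -1.0]
grip_width: 0.131
grip_force: 51.4
```

Emit:
{"name": "drive_tool", "arguments": {"commands": "0 0 -.01 0 0 0 0;0 0 0 0 0 0 0;0 0 0 0 0 0 0"}}

```text
time_s: 12.78
eef_pos: [524.5, -175.2, 119.4]
ee_rot: [0.0, 0.899, 0.439, 0.0]
force: [-0.9, 0.6, -0.0]
grip_width: 0.127
grip_force: 51.6
```

Emit:
{"name": "drive_tool", "arguments": {"commands": "0 0 -.008 0 0 0 0;0 0 0 0 0 0 0;0 0 0 0 0 0 0"}}

```text
time_s: 13.03
eef_pos: [524.3, -175.0, 118.3]
ee_rot: [-0.0, 0.899, 0.439, -0.0]
force: [-1.1, 1.4, -0.3]
grip_width: 0.125
grip_force: 51.4
```

```bash
python3 st.py
```

```text
13.0333 [ 524.32 -175.05  118.29] [-1.1  1.4 -0.3] [ 0.35  0.09 -0.03] 52.03
```

Emit:
{"name": "drive_tool", "arguments": {"commands": "0 0 -.01 0 0 0 0;0 0 0 0 0 0 0;0 0 0 0 0 0 0"}}

```text
time_s: 13.28
eef_pos: [524.3, -175.1, 117.3]
ee_rot: [-0.0, 0.899, 0.439, -0.0]
force: [-1.7, 2.5, -1.6]
grip_width: 0.131
grip_force: 51.4
```

Emit:
{"name": "drive_tool", "arguments": {"commands": "0 0 -.008 0 0 0 0;0 0 0 0 0 0 0;0 0 0 0 0 0 0"}}

```text
time_s: 13.53
eef_pos: [524.4, -175.1, 116.6]
ee_rot: [-0.0, 0.899, 0.439, -0.0]
force: [0.3, 3.0, -0.8]
grip_width: 0.125
grip_force: 51.6
```

```bash
python3 st.py
```

```text
13.5333 [ 524.39 -175.11  116.61] [ 0.3  3.  -0.8] [0.57 0.15 0.04] 52.04
```

Emit:
{"name": "drive_tool", "arguments": {"commands": "0 .003 -.01 0 0 0 0;0 0 0 0 0 0 0;0 0 0 0 0 0 0"}}

```text
time_s: 13.78
eef_pos: [524.5, -175.0, 115.7]
ee_rot: [0.0, 0.899, 0.439, 0.0]
force: [-1.7, 1.6, -0.0]
grip_width: 0.129
grip_force: 51.7
```

Emit:
{"name": "drive_tool", "arguments": {"commands": "0 0 -.008 0 0 0 0;0 0 0 0 0 0 0;0 0 0 0 0 0 0"}}

```text
time_s: 14.03
eef_pos: [524.5, -175.0, 115.5]
ee_rot: [0.0, 0.899, 0.439, 0.0]
force: [-2.8, 2.5, 5.8]
grip_width: 0.127
grip_force: 52.5
```

```bash
python3 st.py
```

```text
14.0333 [ 524.54 -175.    115.5 ] [-2.8  2.5  5.8] [ 0.51  0.56 -0.  ] 52.04
```

Emit:
{"name": "drive_tool", "arguments": {"commands": "-.002 .002 0 0 0 -.1 0;0 0 -.003 0 0 -.1 0;0 0 -.003 0 0 -.1 0;0 0 0 0 0 0 0"}}

```text
time_s: 14.37
eef_pos: [524.9, -175.4, 115.4]
ee_rot: [0.001, 0.945, 0.328, 0.001]
force: [-0.5, 0.9, 8.2]
grip_width: 0.128
grip_force: 52.7
```

```bash
python3 st.py
```

```text
14.3667 [ 524.92 -175.36  115.45] [-0.5  0.9  8.2] [ 0.23  0.27 -0.12] 38.3
```

Emit:
{"name": "drive_tool", "arguments": {"commands": "0 0 0 0 0 -.1 0;0 0 0 0 0 -.1 0;0 0 0 0 0 0 0"}}

```text
time_s: 14.62
eef_pos: [524.8, -175.5, 115.2]
ee_rot: [0.001, 0.967, 0.253, 0.001]
force: [-1.1, 0.6, 5.6]
grip_width: 0.13
grip_force: 52.5
```

```bash
python3 st.py
```

```text
14.6167 [ 524.85 -175.47  115.2 ] [-1.1  0.6  5.6] [ 0.04  0.16 -0.14] 29.35
```

Emit:
{"name": "drive_tool", "arguments": {"commands": "0 0 -.003 0 0 -.1 0;0 0 -.003 0 0 -.1 0;0 0 -.003 0 0 -.1 0;0 0 0 0 0 0 0"}}

```text
time_s: 14.95
eef_pos: [524.9, -175.5, 114.2]
ee_rot: [0.001, 0.99, 0.138, 0.001]
force: [-0.8, -0.5, 5.6]
grip_width: 0.126
grip_force: 52.4
```

```bash
python3 st.py
```

```text
14.95 [ 524.92 -175.51  114.24] [-0.8 -0.5  5.6] [-0.03  0.07 -0.1 ] 15.88
```

Emit:
{"name": "drive_tool", "arguments": {"commands": "0 0 -.003 0 0 -.1 0;0 0 -.003 0 0 -.1 0;0 0 -.003 0 0 -.1 0;0 0 0 0 0 0 0"}}

```text
time_s: 15.28
eef_pos: [524.9, -175.7, 113.3]
ee_rot: [0.001, 1.0, 0.021, 0.001]
force: [-0.8, -1.0, 5.1]
grip_width: 0.13
grip_force: 52.4
```

```bash
python3 st.py
```

```text
15.2833 [ 524.92 -175.71  113.33] [-0.8 -1.   5.1] [-0.22  0.16 -0.08] 2.38
```

Emit:
{"name": "drive_tool", "arguments": {"commands": "0 0 -.003 0 0 -.1 0;0 0 -.003 0 0 -.1 0;0 0 0 0 0 0 0"}}

```text
time_s: 15.53
eef_pos: [524.9, -175.9, 112.7]
ee_rot: [0.001, 0.998, -0.058, 0.001]
force: [-1.0, -2.1, 5.8]
grip_width: 0.132
grip_force: 52.3
```

```bash
python3 st.py
```

```text
15.5333 [ 524.88 -175.93  112.71] [-1.  -2.1  5.8] [-0.43  0.22 -0.17] -6.61
```

Emit:
{"name": "drive_tool", "arguments": {"commands": "0 .003 -.003 0 0 -.1 0;0 0 -.003 0 0 -.1 0;0 0 0 0 0 0 0"}}

```text
time_s: 15.78
eef_pos: [525.0, -176.2, 112.6]
ee_rot: [0.002, 0.991, -0.136, 0.002]
force: [-1.4, -5.3, 8.6]
grip_width: 0.13
grip_force: 52.8
```

```bash
python3 st.py
```

```text
15.7833 [ 524.96 -176.23  112.62] [-1.4 -5.3  8.6] [-0.9   0.5  -0.15] -15.59
```

Emit:
{"name": "drive_tool", "arguments": {"commands": "0 -.006 .003 0 0 -.05 0;0 0 0 0 0 -.05 0;0 0 0 0 0 0 0;0 0 0 0 0 0 0"}}

```text
time_s: 16.12
eef_pos: [524.9, -176.4, 112.6]
ee_rot: [0.001, 0.985, -0.173, 0.001]
force: [-2.0, -3.6, 5.9]
grip_width: 0.129
grip_force: 52.5
```

```bash
python3 st.py
```

```text
16.1167 [ 524.88 -176.4   112.64] [-2.  -3.6  5.9] [-0.66  0.28 -0.13] -19.87
```

Emit:
{"name": "drive_tool", "arguments": {"commands": "0 0 0 0 0 -.06 0;0 0 0 0 0 -.06 0;0 0 0 0 0 0 0"}}

```text
time_s: 16.37
eef_pos: [525.0, -176.5, 112.7]
ee_rot: [0.001, 0.976, -0.22, 0.002]
force: [0.2, -4.4, 5.7]
grip_width: 0.128
grip_force: 52.5
```

```bash
python3 st.py
```

```text
16.3667 [ 525.01 -176.54  112.66] [ 0.2 -4.4  5.7] [-0.73  0.17 -0.03] -25.38
```

Emit:
{"name": "drive_tool", "arguments": {"commands": "0 0 0 0 0 -.06 0;0 0 0 0 0 -.05 0;0 0 0 0 0 0 0"}}

```text
time_s: 16.62
eef_pos: [524.9, -176.9, 112.6]
ee_rot: [0.002, 0.965, -0.261, 0.002]
force: [-1.3, -4.9, 5.8]
grip_width: 0.131
grip_force: 52.4
```

```bash
python3 st.py
```

```text
16.6167 [ 524.89 -176.86  112.64] [-1.3 -4.9  5.8] [-1.01  0.36  0.14] -30.3
```

Emit:
{"name": "drive_tool", "arguments": {"commands": "0 0 0 0 0 -.05 0;0 0 0 0 0 -.05 0;0 0 0 0 0 0 0"}}

```text
time_s: 16.87
eef_pos: [524.7, -177.0, 112.6]
ee_rot: [0.002, 0.954, -0.299, 0.002]
force: [-2.8, -7.5, 6.0]
grip_width: 0.13
grip_force: 52.7
```

```bash
python3 st.py
```

```text
16.8667 [ 524.72 -177.02  112.6 ] [-2.8 -7.5  6. ] [-1.1   0.48  0.42] -34.75
```

Emit:
{"name": "drive_tool", "arguments": {"commands": "0 0 0 0 0 0 40;0 0 0 0 0 0 40;0 0 0 0 0 0 40;0 0 0 0 0 0 40;0 0 .1 0 0 0 40;0 0 .2 0 0 0 40;0 0 .3 0 0 0 40;0 0 .3 0 0 0 40;0 0 0 0 0 0 40;0 0 0 0 0 0 40"}}

```text
time_s: 17.7
eef_pos: [524.8, -175.2, 203.5]
ee_rot: [0.0, 0.954, -0.299, 0.002]
force: [-0.4, -0.4, 0.4]
grip_width: 0.399
grip_force: 0.0
```

```bash
python3 st.py; python3 - <<'E'
from h import *
s=sense(); p=capture('wrist'); np.save('q.npy',p['pixels']); M=q2R(s['ee_rot']);t=np.array(s['eef_pos'])
for k,z in(('cap_center',115.5),('grip_bar',137)):
  for b in boxes_of(p,k)[:3]: print(k,np.round(b['position']),round(b['confidence'],2),atz(p,b['position'],z,s).round(1))
g=cv2.cvtColor(p['pixels'],cv2.COLOR_BGR2GRAY)
C=np.array([523,-175.2])
for z in(87,116,144): print(z,proj(p,[*C,z],s))
u,v=proj(p,[*C,116],s).astype(int)
c=cv2.HoughCircles(cv2.GaussianBlur(g,(3,3),0),cv2.HOUGH_GRADIENT_ALT,1,5,param1=100,param2=.4,minRadius=30,maxRadius=110)
if c is not None: print(c[0][:6])
# top of skirt z=115.5+0.5; lower edge 87 ; bar ends on top z=144, far edge profile
for z in(87,90,93): print('far low edge',z,proj(p,[*(C+33*M[:2,0]),z],s))
for z in(144,147,150): print('bar far end',z,proj(p,[*(C+27*M[:2,0]),z],s))
for z in(144,147,150): print('width px',z,proj(p,[*(C+6*M[:2,1]),z],s)[0]-proj(p,[*(C-6*M[:2,1]),z],s)[0])
print(v,g[100:300:2,u])
for i in(1,2,3):
  r=v-10+i*10; print(r,g[r,u-60:u+60:2])
E
```

```text
17.7 [ 524.8  -175.24  203.51] [-0.4 -0.4  0.4] [-0.03 -0.    0.04] -34.8
cap_center [ 37. 240.] 0.69 [661.   27.  115.5]
cap_center [321. 234.] 0.59 [ 527.2 -175.   115.5]
cap_center [ 98. 383.] 0.49 [527.3  84.9 115.5]
grip_bar [325. 239.] 0.94 [ 528.6 -178.9  137. ]
grip_bar [101. 383.] 0.69 [530.9  54.9 137. ]
grip_bar [ 35. 239.] 0.68 [656.2   6.  137. ]
87 [324.65079812 228.00593882]
116 [324.96260616 239.42647352]
144 [325.33393742 253.13446098]
[[530.       275.        91.01746 ]
 [505.       310.        86.178   ]
 [298.       207.        97.81219 ]
 [558.       307.        81.981865]
 [496.       168.        80.6422  ]
 [562.       155.        84.708374]]
far low edge 87 [324.79281363 184.35788266]
far low edge 90 [324.82526177 184.98343293]
far low edge 93 [324.85842239 185.62294997]
bar far end 144 [325.5209825  209.29435272]
bar far end 147 [325.57119785 210.42484868]
bar far end 150 [325.62277364 211.58674875]
width px 144 19.91336519379803
width px 147 20.16947957062672
width px 150 20.43198196191821
239 [203 198 191 192 194 195 196 107 111 115 116 117 117 120 119 121 
[... 388 characters left out ...]
13  12  13  12  13  13  13  12
  13  13  14  13  12  12  13   8  12  13  13  12  13  13  13  14  13  11
  13  11  13  14  12  14  12  12  14  14  13  13  11  27  39  38  39  36
  19 179 172 173 171 172]
249 [165 165 165 164 165 168 104   8  13  12  12  13  13  13  14  12  12  13
  13  12  13  12  13  13  13   9   9  13  13  14  13  14  12  12  11  10
  14  14  13  13  12  13  13  12  12  12  13  28  35  36  35  35  36  23
 119 173 170 168 167 169]
259 [165 164 163 165 165 167 167 168 167   9  13  12  13  12  12  13  11  12
  20  20  10  29  31  26  12   8  11  14  13  14  13  13  14  14  11  10
  13  13  12  12  13  13  13  12  12  12  12  31  33  33  33  15 161 171
 171 171 172 171 171 171]
```

```bash
python3 -c "
from h import *
print(finish_job())"
```

```text
the job is handed in; nothing more can be done
None
```

The black cap is on the tank neck, screwed down until it was snug (0.42 Nm) at about 3.5 mm above the rim, and let go. I handed the job in at about 18 s of robot time, but finish_job returned no verdict; the height is from arm readings, because the camera was too coarse to confirm it.

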